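# Tap the ornament plinth home in its display bay

### The arm

A 7-joint arm with a two-finger parallel gripper is mounted at the origin on the work surface. World frame = base frame: x ahead of the robot, y to its left, z up, the work surface at z = 0. Lengths are in m, angles in rad, forces in N, time in s.
With the tool pointing down it reaches from about 0.4 to 0.75 m from the base axis. Payload 19.5 kg.
Tool frame: the origin (TCP) lies between the finger pads; the fingertips stand 8 mm ahead of it and the grasp point (between the pads) lies 11 mm behind it; y points along the fingers, x is the direction in which the jaws open and shut, and the axes are right-handed (so a half turn about y gives the same grasp; the last joint's range is limited). The gripper opens to 85 mm and grips with 20 to 120 N. Pads are 22 mm wide; open, the fingers measure 114 mm over their backs; the gripper's body (76 mm by 85 mm) begins 54 mm behind the grasp point. The pads swing forward as they close: fully open they stand 13 mm farther back than shut.
Start: joints at [1.199, 0.707, -0.028, 1.485, 0.022, 0.951, -0.075], TCP at [0.186, -0.544, 0.239] pointing down, gripper open.
Joint ranges: [-2.71, 2.71], [-0.32, 2.16], [-1.57, 1.52], [0, 2.45], [-1.46, 4.6], [0, 2.02], [-2.83, 2.83]. Speed limits (rad/s): [1.89, 1.89, 2.57, 2.57, 3.01, 3.01, 3.01].

### API

Orientations are given as a 3x3 rotation matrix whose columns are the frame's x, y, z axes.
In Python, from rig import env, claw, planner, read_camera, calibration, finish_job gives the robot as it stands. Calls block until the motion is done:
- env.move_to(position, orientation): joint-space move of the TCP to a pose.
- env.servo_line(position, rot=None, v=0.15): straight line of the TCP; rot=None keeps the orientation; v is the mean speed in m/s.
- env.set_joints(angles): joint-space move.
- claw.gripper_open() and claw.grasp(): open the fingers fully, or close them until they stop; the grip force is fixed at half the most.
- env.sleep(seconds).
- planner.solve_ik(position, orientation): joint angles nearest the present ones, or None.
- read_camera(name): name is "side" or "top" or "wrist"; returns the picture (400x640x3 uint8, red, green, blue); there is no depth.
- calibration(name): a dict with "fov_y" (degrees; the focal length in pixels is half the picture's height over the tangent of half this angle, whatever the lens; pixels are square), "cx", "cy" (the principal point, pixels), "cam_to_world" (4x4, takes a point from camera to world coordinates). Camera axes: x right, y down, z forward; pixel columns grow to the right and rows downward; lengths in m; the calibration is good to about 2 mm. A picture is of the moment at which its call begins: read the wrist's pose just before it. calibration takes no time and is no camera call; for the wrist camera it gives the pose at the moment of the call.
A pose or a line that the arm cannot do raises env.PlanningError and nothing moves.
- finish_job(): hands the job in, once; it reports no verdict.
Readings, each from a call of its own:
- env.read_t(): time.
- env.read_joint_pos(): joint angles.
- env.read_qd(): joint speeds.
- env.read_joint_torque(): joint torques, N m.
- env.read_position(): TCP position.
- env.read_orientation(): TCP orientation.
- env.read_contact_force(): force on the tool from outside, world axes, zero at the start.
- env.read_torque(): the same for the moment, N m.
- env.read_grip_width(): opening from 0.0 (shut) to 1.0 (fully open).
Only numpy, scipy, OpenCV 4.12 (cv2) and the standard library are available. Lean on these libraries where they do the work, as an engineer would, in place of code of your own. Each camera call takes 0.05 s, during which the arm holds its last target.

### The job

Take the wooden tapper by its head, draw it right out from under the low brush stand, set it down on the bench and let go; then pick it up again by its handle. With the tapper's head, never with the gripper itself, nudge the dark plinth little by little into the display bay until its back edge sits square against the hidden fence, gently enough that the plinth is never flung and the fence, which only friction holds, is not driven back. Then lay the tapper flat on the bench clear of the plinth, and leave the other goods where they stand.

Things in the scene. Friction and masses are not known exactly. Their poses are not given: they have to be found in the camera images.
- tapper_grip (a point): Light-wood tapper, 90 g, 150 mm long, flat underside on the bench: handle bar 120 long, 18 wide, 26 high, and a block head at one end. This point: where to hold it (within 35 mm), on the handle's centre line, 13 mm above the underside, 75 mm behind the head's front face, 75 mm from the tail. x axis towards the head, z up. At first only the head and about 20 mm of handle show.
- tapper_head (a point): Centre of the tapper's head block (30 long along x, 46 wide, 30 mm high), 15 mm above the underside, 60 mm ahead of tapper_grip, 15 mm behind the head's flat front face. Same axes.
- plinth_center (a point): Centre of the loose dark-wood plinth (0.25 to 0.5 kg): 100 long (x), 110 wide (y), 42 mm high, on four feet. x points into the bay; z up; this point is 21 mm above the bench. The front face to tap is 50 mm towards -x: a rim 26 to 42 mm above the bench, set back 3 mm below that. At first it stands just inside the bay's mouth, askew by up to 12 degrees.
- plinth_back_left (a point): Back left upper corner of the plinth: 50 mm towards +x and 55 mm towards +y from its centre, 34 mm above the bench. Same axes as the plinth.
- plinth_back_right (a point): Back right corner of the plinth: 50 mm towards +x, 55 mm towards -y from its centre, 34 mm above the bench.
- fence_face (a point): Middle of the front face of the hidden fence, a bar 164 mm wide, 2 to 32 mm above the bench, under the bay's roof. This point is 17 mm above the bench; x points into the bay, away from the plinth. It lies 63 to 87 mm in from the mouth, so a plinth at home stands 13 to 37 mm proud of the mouth. Only friction holds it: it slides back if pushed with over 25 N.
- bay: Fixed display bay, dark wood, 120 deep (x), 200 wide (y), 64 mm high; roof underside 52 mm above the bench, closed back, side cheeks, 170 mm wide inside. Origin at bench height under its centre; x points inwards; the open mouth, 60 mm towards -x, faces the robot.
- stand: Fixed low brush stand, dark wood: a bridge 110 deep (x), 150 wide (y), 52 mm high (a rod and brushes on it reach 64 mm); underside 40 mm above the bench, 14 mm cheeks at its y ends, open below along x. Origin at bench height under its centre. The tapper's head sticks out on its -x side (edge 55 mm from centre).
- brush_pot: Bystander: porcelain brush pot, 76 mm across, 100 mm high, brushes up to 150 mm. Origin at centre of its underside. Leave alone.
- vase: Bystander: white porcelain vase, 76 mm across, 100 mm high. Origin at centre of its underside. Leave alone.
- carved_box: Bystander: wooden box 90 x 120 x 55 mm. Origin at centre of its underside. Leave alone.
Things that resemble listed ones, but are neither listed nor needed, are in the scene too. What is meant by the part that bears tapper_grip is not blue, and is the smaller of those in its own colour.

How it is judged:
By the outcome, as a careful person would: the job done as asked, in the order asked, and still so for the second after the job is handed in, with the robot touching nothing.
It also fails if it takes over 72 s, if anything falls off the work surface, if the arm or the gripper's body presses on something with over 40 N, if the wrist force passes 120 N, or if a joint passes its speed limit or range.

## Working session

There is one attempt and no reset: what is moved stays moved. The work goes in short steps, each a Python script; the robot and the scene stay as the last script left them, time stands still between calls to the robot, and variables do not carry over. Pictures are saved under pics/ and viewed, and the job is handed in when it is done.

```bash
ls; mkdir -p pics
python3 - <<'E'
from rig import env, claw, planner, read_camera, calibration
import cv2, numpy as np
np.set_printoptions(precision=4,suppress=True)
for n in ("top","side","wrist"):
    c=calibration(n); im=read_camera(n); cv2.imwrite(f"pics/{n}0.png",im[:,:,::-1]); print(n,c)
print(env.read_t(),env.read_orientation(),env.read_contact_force())
E
```

```text
pics
top {'fov_y': 46.044855658998785, 'cx': 320.69667065627743, 'cy': 197.68447969762454, 'cam_to_world': array([[-0.0114, -0.9933,  0.1146,  0.2939],
       [-0.9999,  0.0117,  0.0018,  0.045 ],
       [-0.0032, -0.1146, -0.9934,  1.7233],
       [ 0.    ,  0.    ,  0.    ,  1.    ]])}
side {'fov_y': 43.7526791706646, 'cx': 323.6469758221232, 'cy': 200.72670902131307, 'cam_to_world': array([[-0.8407, -0.4004,  0.3645, -0.0197],
       [-0.5411,  0.5978, -0.5915,  0.9016],
       [ 0.019 , -0.6945, -0.7192,  1.0391],
       [ 0.    ,  0.    ,  0.    ,  1.    ]])}
wrist {'fov_y': 71.05089935232746, 'cx': 321.67631765166124, 'cy': 200.48128542799287, 'cam_to_world': array([[ 0.3244, -0.9034, -0.2805,  0.259 ],
       [-0.9459, -0.3102, -0.0949, -0.5177],
       [-0.0013,  0.2961, -0.9551,  0.3726],
       [ 0.    ,  0.    ,  0.    ,  1.    ]])}
0.15 [[ 0.3238 -0.0003  0.9461]
 [-0.9461  0.0008  0.3238]
 [-0.0009 -1.     -0.    ]] [-1.153  -0.0703  0.1941]
```

View pics/top0.png

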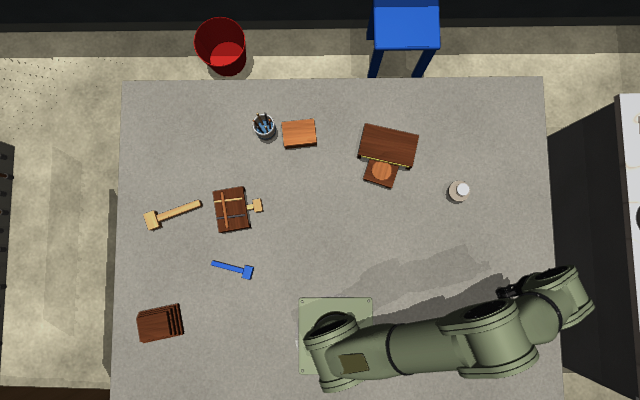

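View pics/side0.png

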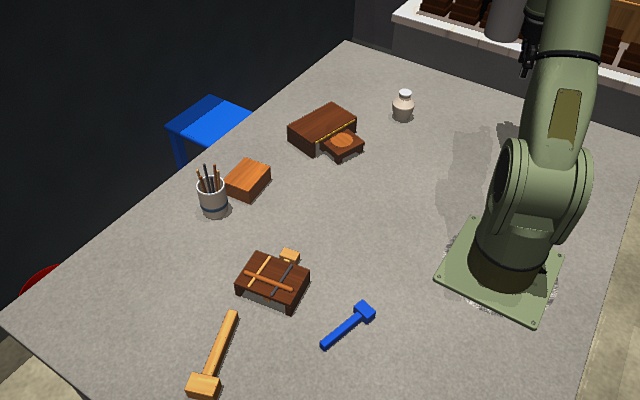

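View pics/wrist0.png

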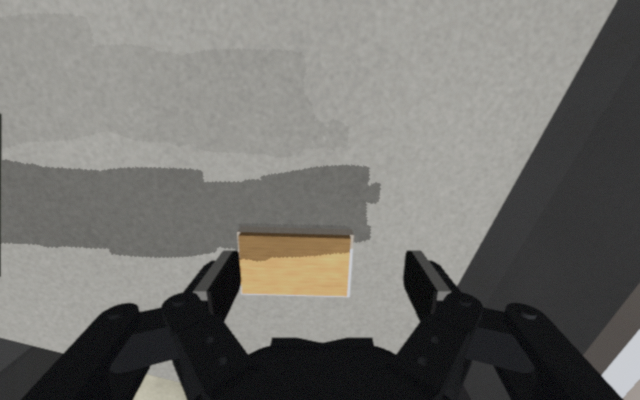

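```bash
cat > h.py <<'E'
from rig import env, claw, planner, read_camera, calibration, finish_job
import cv2, numpy as np
np.set_printoptions(precision=4,suppress=True)
def cast(c,uv,z):
    uv=np.atleast_2d(np.array(uv,float)); f=200/np.tan(np.radians(c["fov_y"]/2))
    d=np.c_[(uv[:,0]-c["cx"])/f,(uv[:,1]-c["cy"])/f,np.ones(len(uv))]
    T=np.array(c["cam_to_world"]); d=d@T[:3,:3].T; o=T[:3,3]
    return o+d*((z-o[2])/d[:,2])[:,None]
def proj(c,P):
    T=np.array(c["cam_to_world"]); p=(np.atleast_2d(P)-T[:3,3])@T[:3,:3]; f=200/np.tan(np.radians(c["fov_y"]/2))
    return np.c_[p[:,0]/p[:,2]*f+c["cx"],p[:,1]/p[:,2]*f+c["cy"]]
def snap(n,name,crop=None,k=1):
    c=calibration(n); im=read_camera(n); np.savez(f"pics/{name}.npz",im=im,**{a:np.array(b) for a,b in c.items()})
    save(im,name,crop,k); return im,c
def save(im,name,crop=None,k=1):
    if crop: im=im[crop[1]:crop[3],crop[0]:crop[2]]
    cv2.imwrite(f"pics/{name}.png",cv2.resize(im,None,fx=k,fy=k,interpolation=cv2.INTER_CUBIC)[:,:,::-1])
def load(name):
    d=np.load(f"pics/{name}.npz"); return d["im"],{k:d[k] for k in d.files if k!="im"}
def Rdown(a):
    "tool pointing down, jaw axis x at world yaw a"
    x=np.array([np.cos(a),np.sin(a),0]); y=np.array([0,0,-1.]); return np.c_[x,y,np.cross(x,y)]
E
python3 - <<'E'
from h import *
im=cv2.imread("pics/top0.png")[:,:,::-1]
save(im,"top0c",(130,100,490,300),2.2)
c=calibration("top")
for n,uv,z in [("head",(257,205),.03),("standc",(232,210),.052),("bayc",(388,147),.064),("plinth",(381,172),.042),("vase",(459,191),.05),("box",(299,134),.055),("pot",(264,127),.1),("blue",(233,269),0.02),("big",(175,213),.02)]:
    print(n,cast(c,uv,z)[0])
w=calibration("wrist"); print(cast(w,[(240,235),(352,235),(350,296),(242,293)],0.0))
E
```

```text
head [0.4653 0.2788 0.03  ]
standc [0.4462 0.3649 0.052 ]
bayc [ 0.6658 -0.1957  0.064 ]
plinth [ 0.5788 -0.171   0.042 ]
vase [ 0.5053 -0.4474  0.05  ]
box [0.7197 0.1241 0.055 ]
pot [0.735  0.2456 0.1   ]
blue [0.237  0.3653 0.02  ]
big [0.4406 0.5781 0.02  ]
[[ 0.0617 -0.4598  0.    ]
 [ 0.1144 -0.6133  0.    ]
 [ 0.0166 -0.647   0.    ]
 [-0.0328 -0.4866  0.    ]]
```

View pics/top0c.png

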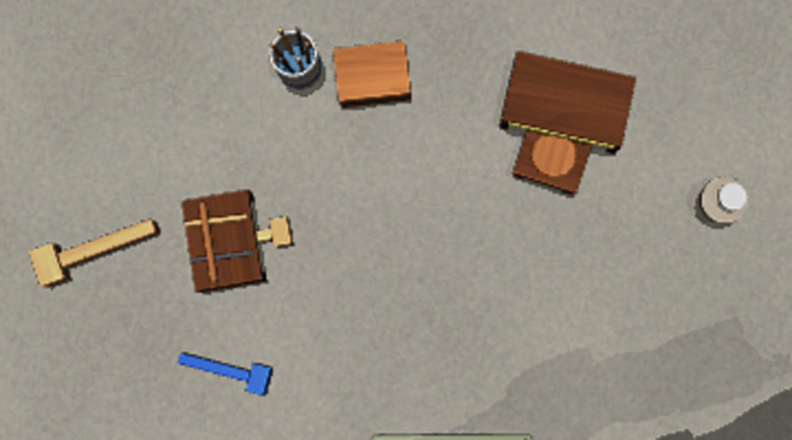

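Run:
```python
from h import *
t=env.read_t()
for P,a in [((.54,-.17,.25),-np.pi/2),((.46,.30,.25),np.pi),((.46,.25,.25),0.),((.51,-.13,.05),-np.pi/2),((.465,.279,.02),np.pi)]:
    print(P,a,planner.solve_ik(P,Rdown(a)))
env.move_to((.54,-.17,.25),Rdown(-np.pi/2-.2)); print(env.read_t()-t)
snap("wrist","w1")
```

```text
(0.54, -0.17, 0.25) -1.5707963267948966 [ 0.1735  0.6869  0.1475  1.5048 -0.1142  0.9583 -1.2171]
(0.46, 0.3, 0.25) 3.141592653589793 [-0.0685  0.9493 -1.347   1.5459  0.9338  1.4041  1.6544]
(0.46, 0.25, 0.25) 0.0 [-0.4029  0.6243 -0.2829  1.6507  0.2104  0.8965 -0.7671]
(0.51, -0.13, 0.05) -1.5707963267948966 [ 0.127   0.944   0.1166  1.8339 -0.2579  0.3783 -1.1349]
(0.465, 0.279, 0.02) 3.141592653589793 [-0.9307  1.1336  0.687   1.7893 -1.1436  0.6832 -2.6979]
1.8667000000000002
```

View pics/w1.png

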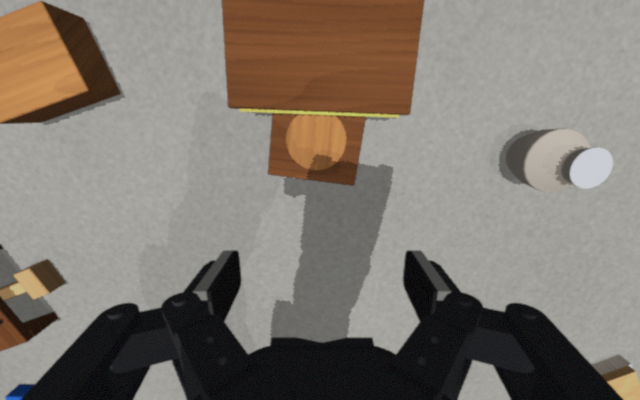

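Run:
```python
from h import *
im,c=load("w1")
save(im,"w1c",(215,80,430,200),3.7)
e=cast(c,[(230,107.5),(410.5,114.5)],.064); print("bay edge",e,np.linalg.norm(e[1]-e[0]),np.degrees(np.arctan2(*(e[0]-e[1])[:2])) )
e=cast(c,[(268.5,174),(355,184.5)],.042); print("plinth",e,np.linalg.norm(e[1]-e[0]))
```

```text
bay edge [[ 0.641  -0.0882  0.064 ]
 [ 0.5948 -0.2791  0.064 ]] 0.19640340938130255 13.601806411172147
plinth [[ 0.558  -0.1054  0.042 ]
 [ 0.5234 -0.2084  0.042 ]] 0.10865332779545218
```

View pics/w1c.png

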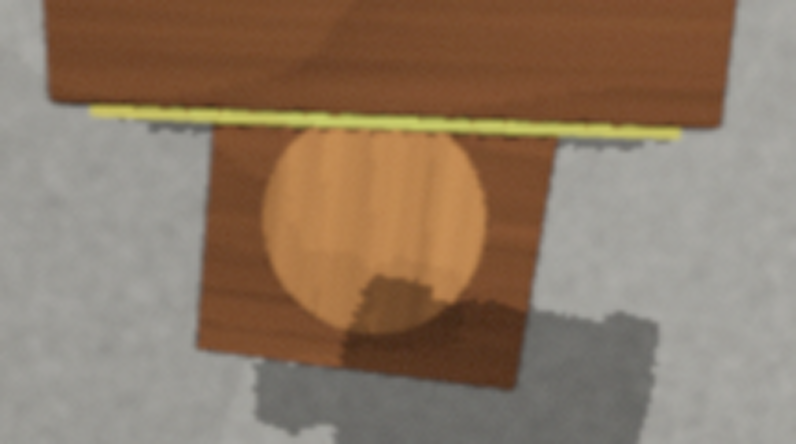

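Run:
```python
from h import *
b=np.radians(-13.6)
for P,a in [((.46,.25,.25),0.1),((.46,.25,.25),np.pi),((.465,.279,.011),0.1),((.45,.13,.02),0.1),((.45,.13,.02),np.pi),((.45,.05,.02),b+np.pi/2),((.48,-.1,.02),b+np.pi/2),((.48,-.15,.02),b-np.pi/2)]:
    print(P,round(a,2),planner.solve_ik(P,Rdown(a)))
t=env.read_t()
env.move_to((.46,.27,.25),Rdown(0.1)); print(env.read_t()-t)
snap("wrist","w2")
```

```text
(0.46, 0.25, 0.25) 0.1 [-0.4256  0.6215 -0.2413  1.6515  0.18    0.8904 -0.6371]
(0.46, 0.25, 0.25) 3.14 [-1.0933  0.9536  1.2982  1.6723 -0.9569  1.29   -2.7396]
(0.465, 0.279, 0.011) 0.1 [-0.5496  1.0199 -0.0947  1.7773  0.2337  0.3553 -0.7189]
(0.45, 0.13, 0.02) 0.1 [-0.3222  0.9663 -0.0492  2.0409  0.2921  0.1409 -0.5396]
(0.45, 0.13, 0.02) 3.14 [-0.4503  0.9822  0.1846  2.044  -0.8984  0.1964 -2.5997]
(0.45, 0.05, 0.02) 1.33 [-0.1105  0.9627 -0.1266  2.0942  0.8671  0.1363  0.2879]
(0.48, -0.1, 0.02) 1.33 [ 0.3269  0.99   -0.3418  1.9593  0.929   0.3573  0.5701]
(0.48, -0.15, 0.02) -1.81 [ 0.2001  0.9846  0.0725  1.9216 -0.2524  0.2441 -1.3227]
1.6416
```

View pics/w2.png

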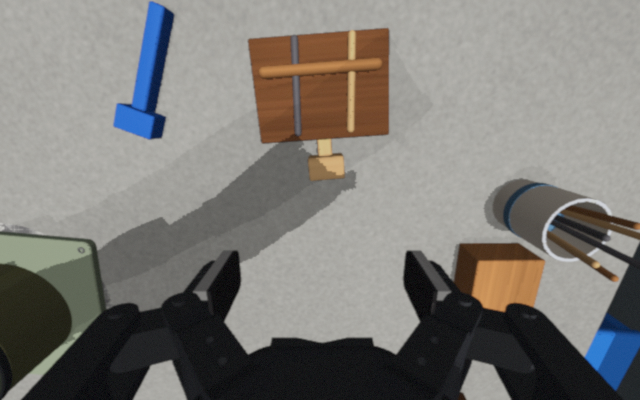

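Run:
```python
from h import *
im,c=load("w2")
save(im,"w2c",(280,120,370,200),7)
hsv=cv2.cvtColor(im,cv2.COLOR_RGB2HSV)
print(hsv[158,326],hsv[175,326],hsv[148,324],hsv[100,320])
```

```text
[ 17 106 197] [ 17 118 138] [ 20  92 209] [ 12 150 124]
```

View pics/w2c.png

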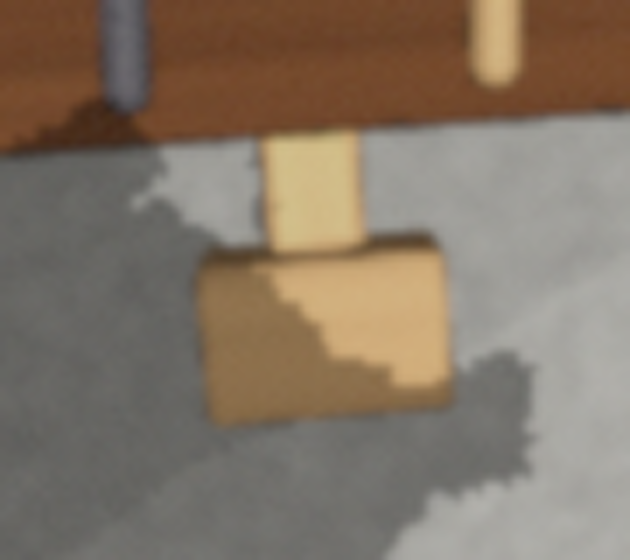

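Run:
```python
from h import *
im,c=load("w2")
px=np.array([(202,268),(441,248),(452,403),(212,425)])/7+[280,120]
P=cast(c,px,.03); print(P); 
for i in range(4): print(np.linalg.norm(P[i]-P[(i+1)%4]))
C=P.mean(0); w=(P[1]-P[0]+P[2]-P[3]); ax=np.degrees(np.arctan2(w[1],w[0])); print("head",C,"width yaw",ax)
S=cast(c,[(250,40),(389,29),(389,134),(262,142)],.052); print("stand",S,S.mean(0))
for i in range(4): print(np.linalg.norm(S[i]-S[(i+1)%4]))
# handle edges near stand, z=.026
H=cast(c,np.array([(265,140),(357,138),(364,243),(272,250)])/7+[280,120],.026); print(H)
im,ct=load("w1") if False else (None,calibration("top"))
print("top sees head at",proj(ct,C))
```

```text
[[0.4438 0.2907 0.03  ]
 [0.4863 0.2985 0.03  ]
 [0.4918 0.2704 0.03  ]
 [0.4481 0.262  0.03  ]]
0.0431873181964009
0.028597565757406705
0.04444692611573609
0.029060066684448667
head [0.4675 0.2804 0.03  ] width yaw 10.667434604333161
stand [[0.3724 0.4122 0.052 ]
 [0.5163 0.4366 0.052 ]
 [0.5342 0.3311 0.052 ]
 [0.3886 0.3077 0.052 ]] [0.4529 0.3719 0.052 ]
0.1459085488073771
0.10694480043126067
0.1474884669739842
0.10570995396325128
[[0.453  0.314  0.026 ]
 [0.4694 0.316  0.026 ]
 [0.4726 0.2975 0.026 ]
 [0.4561 0.2946 0.026 ]]
top sees head at [[256.5683 204.4094]]
```

Run:
```python
from h import *
a=np.radians(10.7); tx=np.array([np.sin(a),-np.cos(a),0])
G=np.array([.4675,.2804,0])+.004*tx
t=env.read_t()
env.move_to(G+[0,0,.10],Rdown(a))
snap("wrist","w3")
env.servo_line(G+[0,0,.013],v=.08)
f0=env.read_contact_force()
claw.grasp()
print(env.read_t()-t,env.read_grip_width(),f0,env.read_contact_force(),env.read_position())
snap("wrist","w4")
```

```text
2.4166999999999996 0.5236299853731722 [-0.539  -0.6282 -0.0175] [-1.2743 -1.8433  8.9895] [0.4684 0.2765 0.0135]
```

View pics/w4.png

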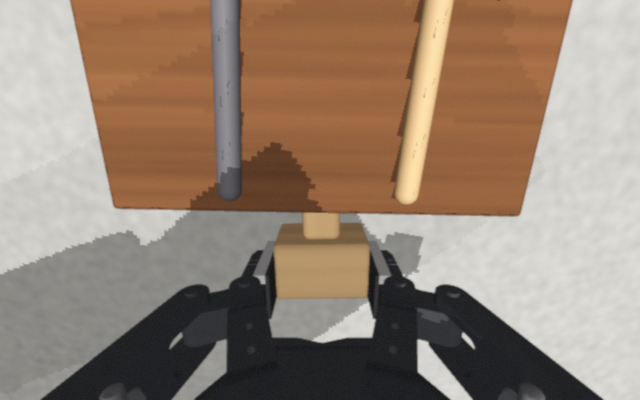

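Run:
```python
from h import *
a=np.radians(10.7); tx=np.array([np.sin(a),-np.cos(a),0])
b=np.radians(-13.6)
p=np.array(env.read_position()); t=env.read_t()
env.servo_line(p+[0,0,.004],v=.03)
env.servo_line(p+[0,0,.004]+.165*tx,v=.12)
print(env.read_contact_force(),env.read_grip_width())
env.servo_line(p+[0,0,.08]+.165*tx,v=.15)
H=np.array([.50,.01,0])
env.move_to(H+[0,0,.08],Rdown(np.pi/2+b)); f=env.read_contact_force()
env.servo_line(H+[0,0,.022],v=.12)
env.servo_line(H+[0,0,.0145],v=.02)
print(env.read_t()-t,f,env.read_contact_force(),env.read_position())
snap("wrist","w5")
```

```text
[ 0.2281 -1.0941 -0.0854] 0.5275212552604317
4.5417000000000005 [-0.4062  0.4188 -0.68  ] [ 0.063  -0.3034 -0.8074] [0.5    0.01   0.0145]
```

View pics/w5.png

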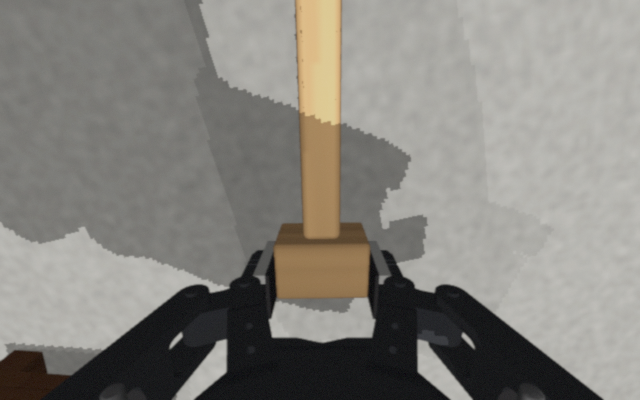

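Run:
```python
from h import *
t=env.read_t()
H=np.array([.50,.01,0])
for z in (.0138,.0132,.0126):
    env.servo_line(H+[0,0,z],v=.02); f=env.read_contact_force(); print(z,f)
    if f[2]>2: break
claw.gripper_open()
env.servo_line(H+[0,0,.09],v=.15)
print(env.read_t()-t)
snap("wrist","w6"); print(env.read_t())
```

```text
0.0138 [ 1.2979 -0.7475 -1.7955]
0.0132 [-0.9426 -0.9234  8.0164]
1.6415999999999986
12.5083
```

View pics/w6.png

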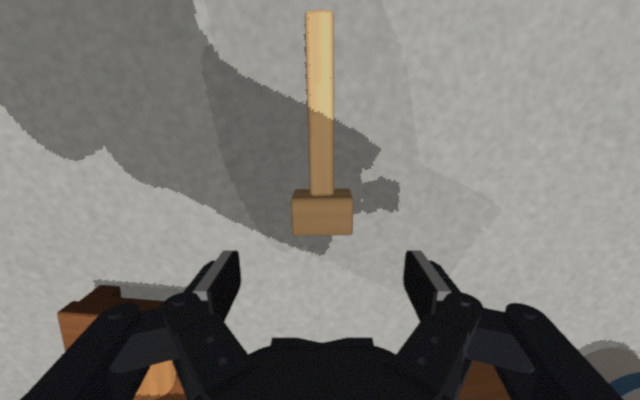

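Run:
```python
from h import *
im,c=load("w6")
A=cast(c,[(319.5,12),(322,192)],.026); B=cast(c,[(291.5,196),(351,194),(353,234),(293,235.5)],.03)
print(A,B,B.mean(0)); d=A[1]-A[0]; print(np.degrees(np.arctan2(d[1],d[0])),np.linalg.norm(d),np.linalg.norm(B[1]-B[0]),np.linalg.norm(B[2]-B[1]))
for P,a in [((.44,.025,.02),np.pi/2-.237),((.44,.025,.02),-np.pi/2-.237),((.50,-.12,.03),-np.pi/2-.237),((.54,-.16,.03),-np.pi/2-.237),((.54,-.16,.03),np.pi/2-.237)]: print(planner.solve_ik(P,Rdown(a)))
```

```text
[[0.3697 0.042  0.026 ]
 [0.4807 0.0168 0.026 ]] [[ 0.4774 -0.0049  0.03  ]
 [ 0.4859  0.0369  0.03  ]
 [ 0.5168  0.032   0.03  ]
 [ 0.5074 -0.0121  0.03  ]] [0.4969 0.013  0.03  ]
-12.789238073865455 0.11384986918977426 0.04273257487195404 0.03128753457242691
[-0.047   0.9613 -0.1466  2.1357  1.1801  0.1299  0.0254]
[-0.1373  0.9628  0.0145  2.1374 -0.2797  0.0431 -1.6574]
[ 0.1351  0.9709  0.0712  1.8804 -0.202   0.2971 -1.4391]
[ 0.1796  1.0073  0.1015  1.7017 -0.2013  0.4428 -1.3915]
[ 0.5188  1.058  -0.577   1.6902  0.8712  0.6704  0.7938]
```

Run:
```python
from h import *
b=np.radians(-13.2); bx=np.array([np.cos(b),np.sin(b),0]); R=Rdown(b-np.pi/2)
t=env.read_t()
G=np.array([.4965,.0115,0])-.048*bx
env.move_to(G+[0,0,.09],R)
env.servo_line(G+[0,0,.0115],v=.12)
claw.grasp(); print(env.read_contact_force(),env.read_grip_width(),env.read_t()-t)
env.servo_line(G+[0,0,.0315],v=.08); print(env.read_contact_force(),env.read_t())
snap("wrist","w7")
```

```text
[-0.9634  0.4524  8.9555] 0.19447840206217124 3.3249999999999993
[-0.1259 -0.1235 -0.8626] 16.2333
```

View pics/w7.png

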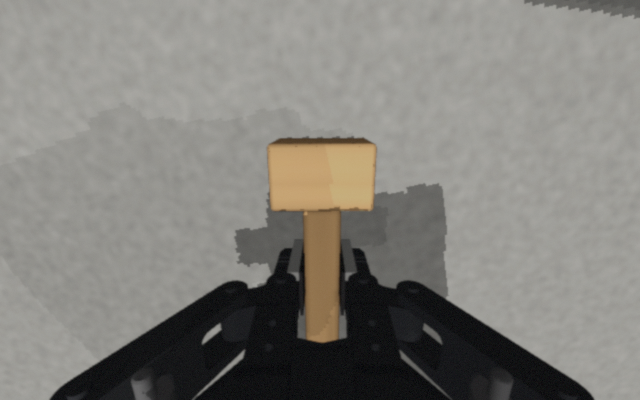

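Run:
```python
from h import *
im,c=load("w7")
P=cast(c,[(269.5,143.5),(375,143.5),(373,209),(272,210)],.05); print(P)
p=np.array(env.read_position()); R=np.array(env.read_orientation())
L=(P-p)@R; print(p,L, 'front off',L[:2,2].mean(),'lat',L[:,0].mean())
n=np.array([np.cos(np.radians(-13.6)),np.sin(np.radians(-13.6))]); l=np.array([-n[1],n[0]])
im,c=load("w1")
Q=cast(c,[(268.5,174.6),(354.5,185.1)],.042)[:,:2]; M=cast(c,[(228.5,107.6),(409.6,114.3)],.064)[:,:2]
d=M[0]-M[1]; print("bay b",-np.degrees(np.arctan2(d[0],d[1])))
d=Q[0]-Q[1]; print("pl",-np.degrees(np.arctan2(d[0],d[1])))
print("n: plinth",Q@n,"mouth",M@n,"lat plinth",Q@l,"bay",M@l, "tool n",p[:2]@n,p[:2]@l)
```

```text
[[ 0.5184  0.0303  0.05  ]
 [ 0.5087 -0.0114  0.05  ]
 [ 0.4812 -0.0057  0.05  ]
 [ 0.4907  0.0372  0.05  ]]
[0.4498 0.0225 0.0314] [[-0.0232 -0.0186  0.065 ]
 [ 0.0196 -0.0186  0.065 ]
 [ 0.0203 -0.0186  0.037 ]
 [-0.0237 -0.0186  0.0365]] front off 0.06503457390438938 lat -0.0017386226065185858
bay b -13.504483349411133
pl -18.61650147861652
n: plinth [0.5664 0.5569] mouth [0.6436 0.644 ] lat plinth [ 0.0288 -0.0789] bay [ 0.0666 -0.1304] tool n 0.43193546752609374 0.1276585232702347
```

```bash
cat >> h.py <<'E'
B=np.radians(-13.5); N=np.array([np.cos(B),np.sin(B),0]); Lv=np.array([-N[1],N[0],0]); RP=Rdown(B-np.pi/2)
OFF=.065
def at(n,lat,z=.0225): return (n-OFF)*N+lat*Lv+np.array([0,0,z])
def fn(): return float(-np.array(env.read_contact_force())@N)
E
python3 - <<'E'
from h import *
t=env.read_t(); print(planner.solve_ik(at(.62,-.027),RP))
env.move_to(at(.535,-.027,.0325),RP); 
env.servo_line(at(.535,-.027),v=.05); f0=fn()
print("f0",f0,env.read_t()-t)
n=.552
env.servo_line(at(n,-.027),v=.06)
snap("wrist","w8")
for i in range(5):
    n+=.005; env.servo_line(at(n,-.027),v=.03); print(round(n,4),fn()-f0,env.read_t())
snap("wrist","w9"); snap("side","s9")
E
```

```text
[ 0.1896  1.0127  0.072   1.7302 -0.1557  0.4043 -1.4353]
f0 0.2825350917544067 1.0249999999999986
0.557 0.13049885350349089 18.1083
0.562 -1.1196078540334398 18.425
0.567 -0.5707233566031008 18.7417
0.572 -0.014963454686043876 19.0583
0.577 -0.43309850902722424 19.375
```

View pics/w8.png

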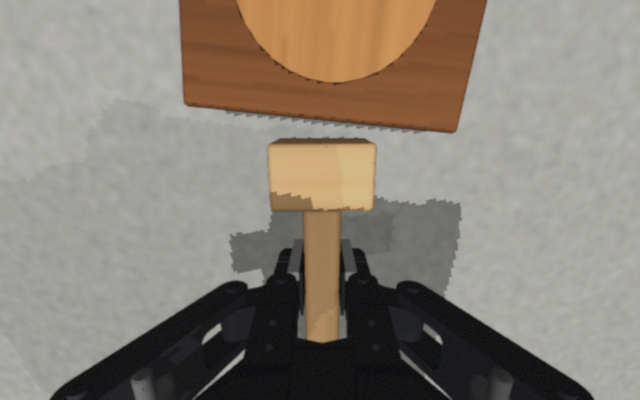

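View pics/w9.png

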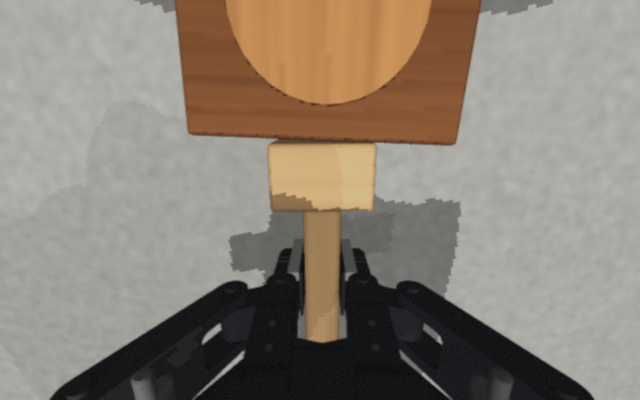

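Run:
```python
from h import *
n=.577
while n<.5995:
    n+=.0045; env.servo_line(at(n,-.027),v=.03); print(round(n,4),round(fn(),2),end="; ")
print(env.read_t())
for k in range(6):
    f=[np.round(env.read_contact_force(),2) for _ in range(1)]; env.sleep(.05); print(f,end="")
snap("wrist","w10"); snap("side","s10")
```

```text
0.5815 -0.45; 0.586 0.19; 0.5905 0.3; 0.595 -0.41; 0.5995 0.01; 0.604 0.45; 21.275
[array([-0.45,  0.04, -0.97])][array([ 0.16,  0.45, -0.39])][array([-0.67,  0.8 , -1.11])][array([-0.03,  0.24, -0.95])][array([-0.45, -0.15, -0.59])][array([ 0.11, -0.93, -0.88])]
```

View pics/w10.png

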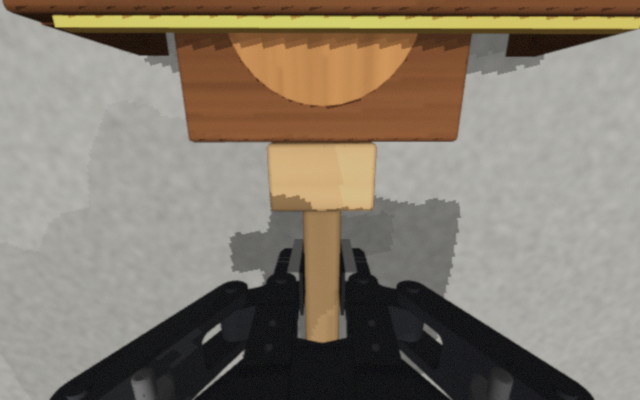

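View pics/s10.png

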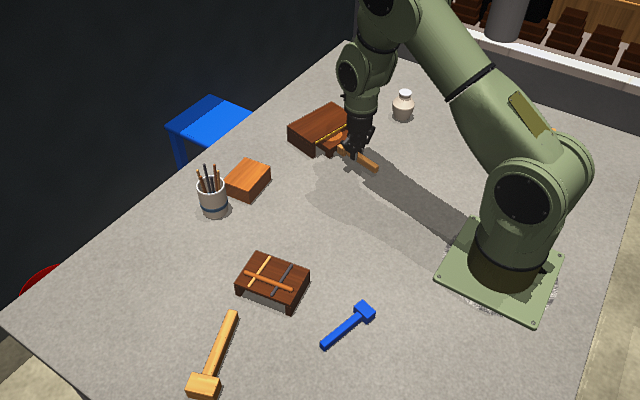

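```bash
cat >> h.py <<'E'
def favg(k=3):
    s=[]
    for _ in range(k): s.append(fn()); env.sleep(.02)
    return float(np.mean(s))
E
python3 - <<'E'
from h import *
n=.604; 
while n<.634:
    n+=.0007; env.servo_line(at(n,-.027),v=.02); f=fn(); print(round(n,4),round(f,2),end="; ")
    if f>2.5:
        f=favg(); print("avg",f)
        if f>3: break
print(env.read_t(), env.read_position()@N+OFF)
snap("wrist","w11")
E
```

```text
0.6047 0.2; 0.6054 2.89; avg 3.5143679444378884
22.225 0.6051518206254791
```

View pics/w11.png

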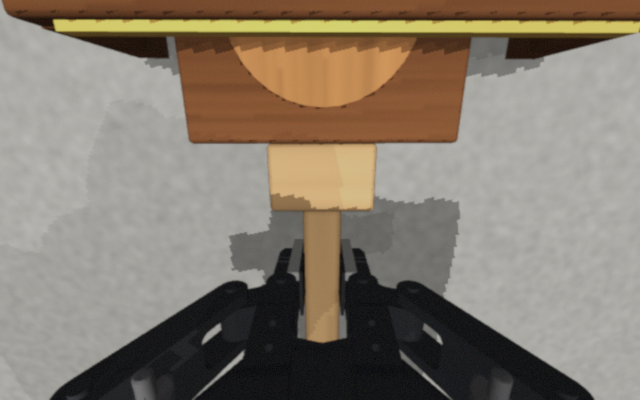

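Run:
```python
from h import *
n=.6054
for i in range(8):
    n+=.0004; env.servo_line(at(n,-.027),v=.01); f=favg(); print(round(n,4),round(f,2),round(float(env.read_position()@N+OFF),5),end="; ")
    if f>8: break
print(env.read_t(),env.read_torque())
snap("wrist","w12"); im,c=load("w12"); save(im,"w12c",(170,0,490,160),2.5)
```

```text
0.6058 2.89 0.60583; 0.6062 2.22 0.60628; 0.6066 1.47 0.60665; 0.607 1.85 0.60705; 0.6074 1.63 0.60746; 0.6078 2.17 0.60784; 0.6082 2.16 0.60825; 0.6086 1.69 0.60863; 24.675 [ 0.0628  0.4345 -0.0267]
```

View pics/w12c.png

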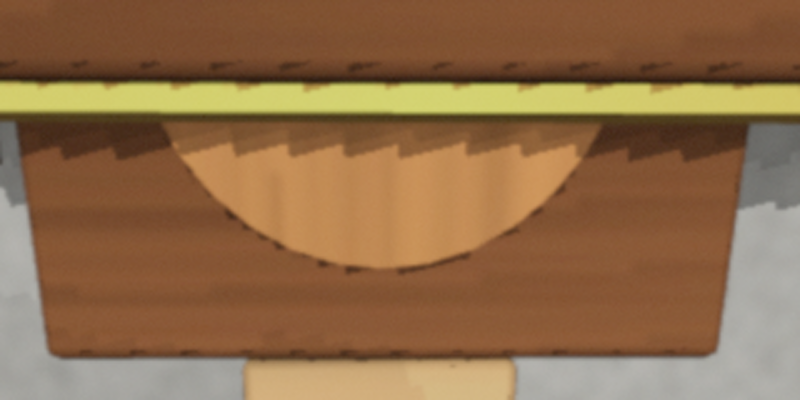

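Run:
```python
from h import *
n=.6086; 
while n<.634:
    n+=.0008; env.servo_line(at(n,-.027),v=.015); env.sleep(.03); f=favg(2); print(round(n,4),round(f,2),end="; ")
    if f>4.5: break
print(env.read_t(),env.read_torque())
snap("wrist","w13"); im,c=load("w13"); save(im,"w13c",(170,0,490,160),2.5)
```

```text
0.6094 4.42; 0.6102 10.31; 25.3583 [ 0.5844  1.7502 -0.021 ]
```

View pics/w13c.png

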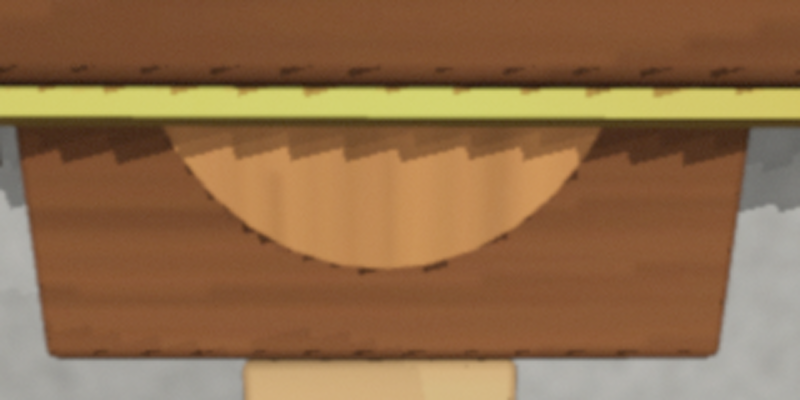

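Run:
```python
from h import *
env.servo_line(at(.6045,-.027),v=.03)
for lat in (-.057,.003):
    env.servo_line(at(.6045,lat),v=.1); env.sleep(.05); print("f0",favg(4))
    n=.6075; env.servo_line(at(n,lat),v=.03)
    while n<.6125:
        n+=.0005; env.servo_line(at(n,lat),v=.015); env.sleep(.03); f=favg(2); print(round(n,4),round(f,2),end="; ")
        if f>6: break
    print(env.read_t())
    snap("wrist","w14"+("r" if lat<-.02 else "l"))
    env.servo_line(at(.6045,lat),v=.03)
```

```text
f0 -0.017466986249091807
0.608 -0.01; 0.6085 0.45; 0.609 -0.01; 0.6095 4.58; 0.61 7.56; 28.15
f0 0.03457638329389952
0.608 -0.09; 0.6085 -0.39; 0.609 0.18; 0.6095 4.88; 0.61 7.81; 31.2333
```

Run:
```python
from h import *
env.servo_line(at(.55,.003),v=.1)
G=np.array([.4498,.0225,0])
env.servo_line(G+[0,0,.0225],v=.12)
f0=env.read_contact_force()
z=.014; env.servo_line(G+[0,0,z],v=.04)
while z>.0105:
    env.servo_line(G+[0,0,z],v=.02); f=env.read_contact_force()-f0; print(round(z,4),f[2],end="; ")
    if f[2]>2.5: break
    z-=.0005
claw.gripper_open(); env.servo_line(G+[0,0,.12],v=.15)
snap("wrist","w15")
env.move_to((.50,-.155,.25),RP); print(env.read_t())
snap("wrist","w16"); snap("top","t16"); snap("side","s16")
```

```text
0.014 -1.8000024531107757; 0.0135 -1.3755395851199248; 0.013 -0.48230255231771546; 0.0125 -0.680532212463912; 0.012 -1.6716864877843918; 0.0115 10.034966471431945; 37.9417
```

View pics/w15.png

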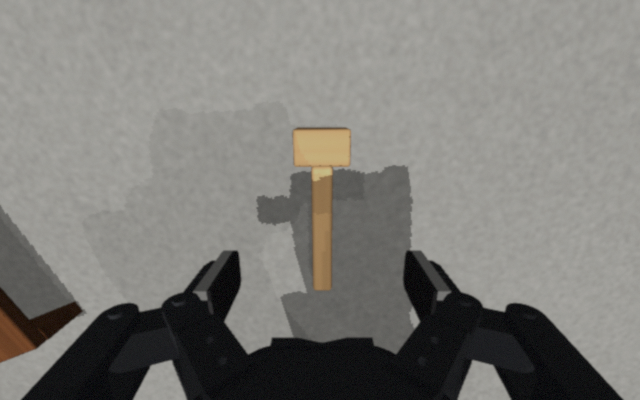

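View pics/w16.png

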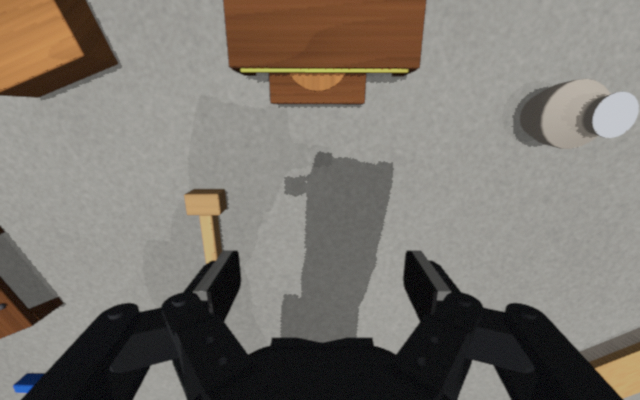

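View pics/s16.png

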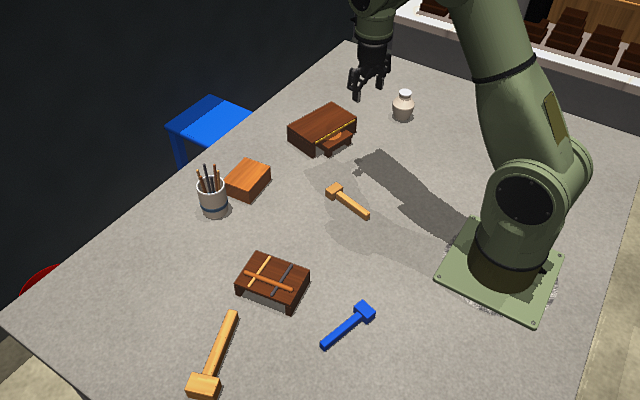

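Run:
```python
from h import *
im,c=load("w16"); e=cast(c,[(271,103.5),(365,103.5)],.042); d=e[0]-e[1]; print(e@N,-np.degrees(np.arctan2(d[0],d[1])),np.linalg.norm(d))
im,c=load("w15"); A=cast(c,[(322,289),(321.5,170)],.026);print(A,np.linalg.norm(A[1]-A[0]))
print(env.read_t(),env.read_contact_force()); finish_job()
```

```text
[0.609  0.6091] -13.400968842540157 0.10801879172621907
[[0.3708 0.0431 0.026 ]
 [0.4814 0.0171 0.026 ]] 0.11354775609623427
38.0917 [ 0.1452  0.5075 -0.3353]
the job is handed in; nothing more can be done
```

The plinth is home against the fence, and I handed the job in at 38 s with the robot clear of everything.

**What I did:**
- I took the small light-wood tapper by its head and drew it 165 mm out from under the stand. I set it down near (0.50, 0.01), let go, and picked it up again by the handle.
- I nudged the plinth in with the head's flat front, in steps of 5 mm down to 0.4 mm. This also turned it square; it had stood about 5° askew.
- I then laid the tapper flat about 0.12 m from the plinth.

**Last checks:**
- **Contact:** side nudges at ±30 mm both met firm resistance at the same depth, within about 0.5 mm. The highest push I read was about 10 N, under the fence's 25 N limit.
- **Plinth position:** the last picture puts its front edge at −13.4°, against −13.5° for the bay. It stands about 35 mm proud of the mouth, within the expected 13 to 37 mm.
- **Tapper and the other goods:** pictures show the tapper flat on the bench. By eye, the stand, vase, pot, box and the other two mallets stand where they did.

**Disagreed or not directly checked:**
- A first force rise of 3.5 N came about 4 mm before the fence. It fell back to about 2 N as I pushed on, so I took it for friction.
- The fence is hidden, so I judged that it had not moved only from those side nudges.

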